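Switch on and tare the clinic's bench scale

TASK

Get the bench scale ready to weigh a small animal in the empty tub on its pan: with closed fingertips press the big round power key fully down, so that it stays down by itself, and then press the long bar-shaped tare key fully down, keep it down for a good second and let it come up again. Press gently, do not press the small square key, and leave the tub, the jar, the bottle and the forceps where they are. Nothing is to be gripped or lifted; finish with the hand withdrawn.

Things in the scene. Friction and masses are not known exactly. Their poses are not given: they have to be found in the camera images.
- scale: White bench scale, 340 (x) x 300 mm (y), fixed, turned somewhat about z. Origin: centre of its underside on the table; -x is its front, facing the robot. On the flat front strip, top 50 mm high, three grey keys stand in a row at x = -115, y = -75, 0, +75 mm, in varying order. Behind: flat display (53 mm high), then steel pan 210 x 280 mm centred at x = +60 mm, top 75 mm above the table.
- power_key_base: The power key: round grey cap 38 mm in diameter in a round aluminium bezel of 48 mm diameter, 3 mm high. Its origin is the centre of the underside of the aluminium bezel, level with the top of the scale's key strip, 50 mm above the table; z up, same yaw as the scale.
- power_key_top (a point): Centre of the top face of the round power key, 64 mm above the table when up; moves down with the key.
- power_key (a joint): Travel of the round power key in m: 0 up (off, at the start), 0.005 fully down (on). It has no spring: it moves against about 3 N of friction and stays where it is left.
- tare_key_base: The tare key: bar-shaped grey cap 58 mm long (along the scale's x) by 20 mm wide in a rectangular aluminium bezel 68 x 30 mm, 3 mm high. Its origin is the centre of the underside of the aluminium bezel, level with the top of the scale's key strip, 50 mm above the table; z up, same yaw as the scale.
- tare_key_top (a point): Centre of the top face of the bar-shaped tare key, 64 mm above the table when up; moves down with the key.
- tare_key (a joint): Travel of the bar-shaped tare key in m: 0 up, 0.005 fully down. A spring returns it: it starts to move at about 1.5 N and is fully down at about 5 N.
- units_key_base: The small square key, not to be pressed: grey cap 20 x 20 mm in a square aluminium bezel of 30 mm, 3 mm high. Its origin is the centre of the underside of the aluminium bezel, level with the top of the scale's key strip, 50 mm above the table; z up, same yaw as the scale.
- units_key_top (a point): Centre of the top face of the small square key, 64 mm above the table when up.
- units_key (a joint): Travel of the small square key in m: 0 up, 0.005 fully down; sprung like the tare key. Must stay up.
- tub: Empty open white plastic tub standing loose on the pan, 120 x 160 mm, 45 mm high; its rim is 120 mm above the table. Origin at the centre of its underside.
- swab_jar: Small glass jar with a steel cap, 48 mm in diameter, 65 mm high, standing loose on the table beside the +y side of the scale. Origin at the centre of its underside.
- spray_bottle: White plastic bottle, 60 mm in diameter, 140 mm high, standing loose on the table beside the +y side of the scale. Origin at the centre of its underside.
- forceps: Steel forceps, about 156 mm long, 30 mm wide and 6 mm high, lying loose on the table beside the -y side of the scale. Origin at the middle of the underside; x along its length.
Things that resemble listed ones, but are neither listed nor needed, are in the scene too. Leave any blue or orange look-alike of the tub alone.

How it is judged:
By the outcome, as a careful person would: the job done as asked, in the order asked, and still so for the second after the job is handed in, with the robot touching nothing.
It also fails if it takes over 40 s, if anything falls off the work surface, if the arm or the gripper's body presses on something with over 40 N, if the wrist force passes 120 N, or if a joint passes its speed limit or range.

ROBOT

A 6-joint arm with a two-finger parallel gripper is mounted at the origin on the work surface. World frame = base frame: x ahead of the robot, y to its left, z up, the work surface at z = 0. Lengths are in mm, angles in rad, forces in N, time in s.
With the tool pointing down it reaches from about 300 to 825 mm from the base axis. Payload 5.4 kg.
Tool frame: the origin (TCP) lies midway between the tips of the shut fingers; the grasp point (between the pads) lies 19 mm behind it; z points along the fingers, y is the line along which they close (so a half turn about z gives the same grasp; the last joint's range is limited). The gripper opens to 92 mm and grips with 3 to 60 N. Pads are 20 mm wide; open, the fingers measure 128 mm over their backs; the gripper's body (75 mm by 189 mm) begins 69 mm behind the grasp point.
Start: joints at [0.987, 0.158, 1.597, -0, 1.386, -0.21], TCP at [209.973, 535.273, 179.501] pointing down, gripper open.
Joint ranges: [-2.91, 2.91], [-0.94, 2.29], [0.18, 2.7], [-1.29, 4.43], [0.17, 2.64], [-3, 3]. Speed limits (rad/s): [2.57, 2.57, 3.14, 3.14, 3.14, 3.14].

INTERFACE

Orientations are given as a unit quaternion [x, y, z, w].
In Python, from workcell import state, grab_frame, finish_job gives the robot as it stands.
- The arm moves only by the tool servo_tool, never from a script. Its argument "series" is a list of rows, each a list of 5 numbers: the shift along the tool's x, y, z in m, then the turn about the tool's z in degrees, then the closure, from -1 (fully open) to 1 (shut). A call has 1 to 8 rows; each row shifts and turns the commanded pose from where the row before left it, along the tool's axes as they then stand; what a row does not reach is not made up. A row lasts 1/12 s, in which the tool goes at most 41.7 mm and 7.16 degrees, less where a joint would pass 70% of its speed; a pose out of reach is approached as far as the arm can. A call with a gripper value outside its range is refused whole. The fingers move at their own pace and stop on an object; "newtons" is the grip in N (left out, the last holds). Time passes only in rows, so rows that do not move let the fingers close. It gives the time, the measured TCP pose, the force, the opening and the grip force at its end, in the units of the state.
- state(): the state, without advancing time (a new reading comes with each control period).
- grab_frame(name): name is "scene" or "top" or "wrist"; returns a dict with "pixels" (400x640x3 uint8, red, green, blue), "K" (3x3 intrinsics, pixels), "distortion" ([k1, k2, p1, p2, k3] as OpenCV has them; the pictures are not rectified), "view" (4x4, takes a point from world to camera coordinates). Camera axes: x right, y down, z forward; pixel columns grow to the right and rows downward; lengths in mm; the calibration is good to about 2 mm. A picture is of the moment at which its call begins. There is no depth.
- finish_job(): hands the job in; it is judged then, once.
The state is a dict: "time": time; "qpos": joint angles; "qvel": joint speeds; "joint_torque": joint torques, N m; "eef_pos": TCP position; "ee_rot": TCP orientation; "force": force on the tool from outside, world axes, zero at the start; "moment": the same for the moment, N m; "grip_width": finger opening in mm; "gripper_force": force on a finger pad.
Only numpy, scipy, OpenCV 4.12 (cv2) and the standard library are available. Lean on these libraries where they do the work, as an engineer would, in place of code of your own. Each camera call takes 0.05 s, during which the arm holds its last target. There are 200 camera calls.

## Working session

There is one attempt and no reset: what is moved stays moved. The work goes in short steps, Python scripts to look and compute and a tool call to move; the robot and the scene stay as the last step left them, time stands still between calls to the robot, and variables do not carry over. Pictures are saved under pics/ and viewed, at most 10 in all, crops included, and the job is handed in when it is done.

Besides the shell and the picture viewer there is one more tool, called after "Request:" in YAML: its name, and indented under it one key for each argument. servo_tool: Moves the arm, as the interface text tells. Its arguments: {"type":"object","properties":{"series":{"type":"array"},"newtons":{"type":"number"}},"required":["series"]}

```bash
mkdir -p pics
cat > h.py <<'E'
import numpy as np, cv2, pickle
from workcell import state, grab_frame, finish_job
def grab(n,tag):
    f=grab_frame(n); pickle.dump(f,open(f'{tag}.pkl','wb')); cv2.imwrite(f'pics/{tag}.png',f['pixels'][:,:,::-1]); return f
def ray(f,uv,z):
    p=cv2.undistortPoints(np.array([[uv]],float),np.array(f['K']),np.array(f['distortion']))[0,0]
    V=np.array(f['view']);R,t=V[:3,:3],V[:3,3]
    c=-R.T@t; d=R.T@np.array([*p,1]); return c+d*(z-c[2])/d[2]
def proj(f,P):
    V=np.array(f['view']); return cv2.projectPoints(np.array(P,float).reshape(-1,3),cv2.Rodrigues(V[:3,:3])[0],V[:3,3],np.array(f['K']),np.array(f['distortion']))[0][:,0]
E
python3 - <<'E'
from h import *
grab('top','top1'); grab('scene','scene1'); s=state(); print(s)
E
```

```text
{'time': 0.1, 'qpos': array([ 9.86932285e-01,  1.58984968e-01,  1.59808417e+00,  3.93308226e-06,
        1.38617782e+00, -2.10088245e-01]), 'qvel': array([-0.00083323, -0.00036994, -0.00312268,  0.00025588,  0.00013888,
       -0.00030205]), 'joint_torque': array([ 5.49667147e-04, -3.86506069e+01, -3.22958422e+01,  7.03525264e-02,
        3.40215338e-02, -8.64742969e-05]), 'eef_pos': array([209.62157506, 534.77686823, 178.62909639]), 'ee_rot': array([ 1.85802181e-01,  9.82586823e-01, -7.62081474e-04, -3.21585794e-04]), 'force': array([ 0.46597786,  0.18394662, -0.5997944 ]), 'moment': array([ 0.0576886 , -0.04482953,  0.00116091]), 'gripper_force': 0.0, 'grip_width': 91.55330885856955}
```

View pics/top1.png

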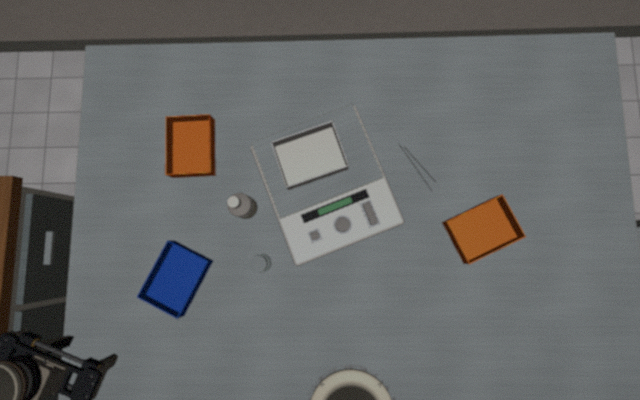

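View pics/scene1.png

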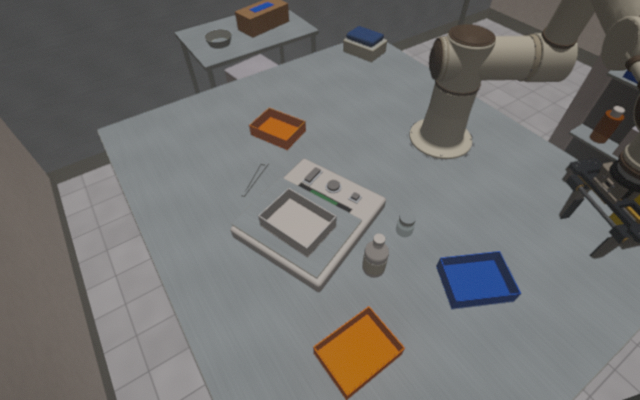

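Top view (image up is world +x, left is +y): keys in a row are the square (315,235), the round (343,224) and the bar (370,213). Candidates for the power key are only the round one at (343,224). The jar cap (262,263) is also round but stands on the table. I'll check this in one close crop.

Run:
```python
from h import *
a=cv2.imread('pics/top1.png')[190:265,280:410]; b=cv2.imread('pics/scene1.png')[155:215,280:390]
a=cv2.resize(a,(780,450*1),interpolation=cv2.INTER_CUBIC)
cv2.imwrite('pics/crop1.png',a)
cv2.imwrite('pics/crop2.png',cv2.resize(b,None,fx=7,fy=7,interpolation=cv2.INTER_CUBIC))
f=pickle.load(open('top1.pkl','rb')); g=pickle.load(open('scene1.pkl','rb'))
for n,u,v in(('sq',(315,235),(355,197)),('pw',(343,224),(333,185)),('tare',(370,213),(312,175))): print(n,ray(f,u,64).round(1),ray(g,v,64).round(1))
```

```text
sq [440.9  82.4  64. ] [447.7  90.4  64. ]
pw [467.4  12.2  64. ] [472.7  18.   64. ]
tare [494.1 -55.7  64. ] [501.2 -50.1  64. ]
```

View pics/crop1.png

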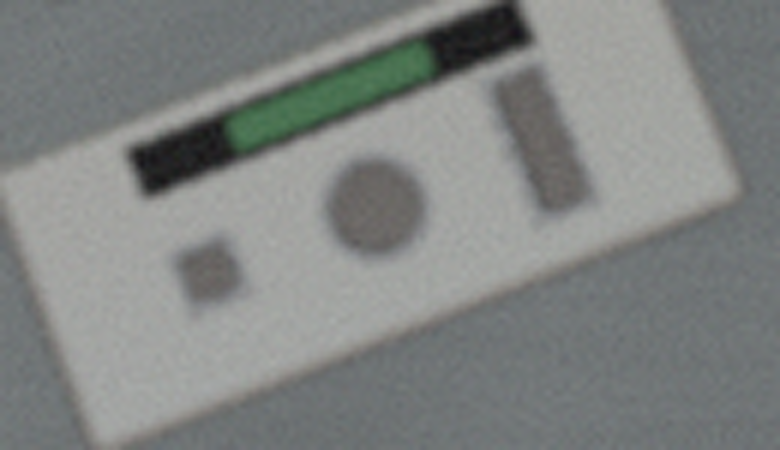

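View pics/crop2.png

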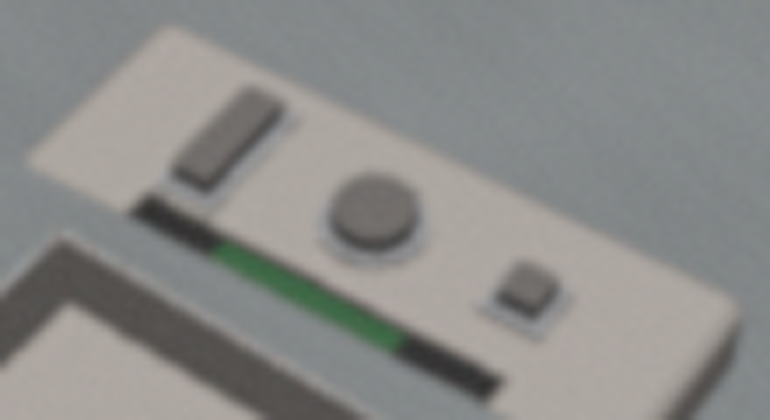

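The crop confirms round cap = power (376,207 in crop → 342.7,224.5), bar = tare (→370.5,213.3) and small square = units (→314.8,235.2). I'll fit the scale pose using both cameras.

```bash
cat > fit.py <<'E'
from h import *
from scipy.optimize import least_squares
f=pickle.load(open('top1.pkl','rb')); g=pickle.load(open('scene1.pkl','rb'))
A=np.array([(209,271),(376,207),(543,140)])/6+(280-.42,190-.42); B=np.array([(529,284),(375,207),(231,133)])/7+(280-.43,155-.43)
def P(v): 
    c,s=np.cos(v[2]),np.sin(v[2]); return [(v[0]-s*y,v[1]+c*y,64) for y in(75,0,-75)]
for w in((1,0),(0,1),(1,1)):
    r=least_squares(lambda v:np.r_[w[0]*(proj(f,P(v))-A).ravel(),w[1]*(proj(g,P(v))-B).ravel()],[470,15,.36]); print(r.x.round(3),np.abs(r.fun).max().round(2)); 
X=np.array(P(r.x)); print(X.round(1))
s=state(); from scipy.spatial.transform import Rotation as R
M=R.from_quat(s['ee_rot']).as_matrix(); print(M.round(3)); 
for i in(1,2): print((M.T@(X[i]-s['eef_pos'])).round(1))
print('turn deg about tool z', np.degrees(np.arctan2(M[1,1],M[0,1])-r.x[2]))
E
python3 fit.py
```

```text
[4.6771e+02 1.4007e+01 3.6100e-01] 0.18
[4.70029e+02 1.54570e+01 3.65000e-01] 0.16
[4.68485e+02 1.43370e+01 3.62000e-01] 0.55
[[441.9  84.5  64. ]
 [468.5  14.3  64. ]
 [495.1 -55.8  64. ]]
[[-0.931  0.365 -0.001]
 [ 0.365  0.931 -0.001]
 [ 0.    -0.002 -1.   ]]
[-431.1 -389.8  115.1]
[-481.4 -445.4  115.2]
turn deg about tool z 47.82573910799109
```

Request:
servo_tool:
  series:
    - [-0.027,-0.0244,0,0,1]
    - [-0.027,-0.0244,0,0,1]
    - [-0.027,-0.0244,0,0,1]
    - [-0.027,-0.0244,0,0,1]
    - [-0.027,-0.0244,0,0,1]
    - [-0.027,-0.0244,0,0,1]
    - [-0.027,-0.0244,0,0,1]
    - [-0.027,-0.0244,0,0,1]
  newtons: 5

```text
time: 0.77
eef_pos: [339.9, 273.0, 179.2]
ee_rot: [0.186, 0.983, -0.0, -0.0]
force: [1.1, -0.1, 0.9]
grip_width: 40.7
gripper_force: 0.0
```

Request:
servo_tool:
  series:
    - [-0.027,-0.0244,0,0,1]
    - [-0.027,-0.0244,0,0,1]
    - [-0.027,-0.0244,0,0,1]
    - [-0.027,-0.0244,0,0,1]
    - [-0.027,-0.0244,0,0,1]
    - [-0.027,-0.0244,0,0,1]
    - [-0.027,-0.0244,0,0,1]
    - [-0.027,-0.0244,0,0,1]

```text
time: 1.43
eef_pos: [469.8, 12.3, 179.2]
ee_rot: [0.186, 0.983, 0.0, -0.0]
force: [-0.1, 0.5, -0.3]
grip_width: 0.2
gripper_force: 0.0
```

Request:
servo_tool:
  series:
    - [0,0,0.01,6.8,1]
    - [0,0,0.01,6.8,1]
    - [0,0,0.01,6.8,1]
    - [0,0,0.01,6.8,1]
    - [0,0,0.01,6.8,1]
    - [0,0,0.01,6.8,1]
    - [0,0,0,6.8,1]
    - [0,0,0,0,1]

```text
time: 2.1
eef_pos: [468.6, 14.3, 118.3]
ee_rot: [0.568, 0.823, -0.0, -0.001]
force: [0.3, 0.1, 0.9]
grip_width: 0.6
gripper_force: 0.0
```

Run:
```python
exec(open('fit.py').read().replace('print((M','print("d",(M'))
print(s['eef_pos'],s['grip_width'],s['force'])
w=grab('wrist','wrist1'); print(proj(w,X).round(1))
```

```text
[4.6771e+02 1.4007e+01 3.6100e-01] 0.18
[4.70029e+02 1.54570e+01 3.65000e-01] 0.16
[4.68485e+02 1.43370e+01 3.62000e-01] 0.55
[[441.9  84.5  64. ]
 [468.5  14.3  64. ]
 [495.1 -55.8  64. ]]
[[-0.355  0.935 -0.002]
 [ 0.935  0.355  0.001]
 [ 0.001 -0.002 -1.   ]]
d [ 0.   0.  54.3]
d [-75.   -0.1  54.2]
turn deg about tool z 0.05230171449289983
[468.6113971   14.29132578 118.34188614] 0.5653269654478676 [0.29735948 0.07983621 0.90244973]
[[320.  110.7]
 [319.9 204.8]
 [319.8 285.7]]
```

View pics/wrist1.png

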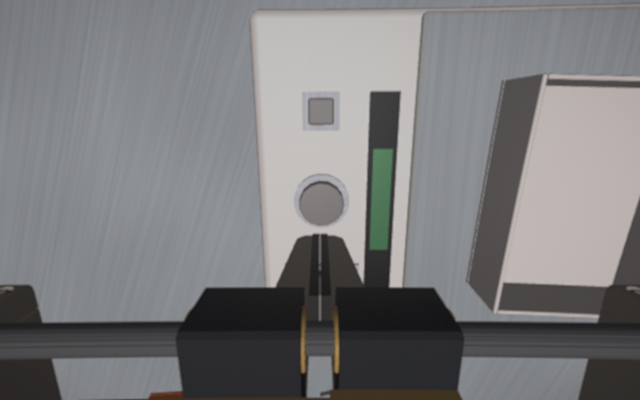

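The wrist view shows the power cap at (321,203) and the square at (320,111). The predictions were (320,205) and (320,111), so they agree to about 1 mm. Now descending.

Request:
servo_tool:
  series:
    - [0,0,0.015,0,1]
    - [0,0,0.015,0,1]
    - [0,0,0.01,0,1]
    - [0,0,0.006,0,1]
    - [0,0,0.004,0,1]
    - [0,0,0.001,0,1]
    - [0,0,0.001,0,1]
    - [0,0,0,0,1]

```text
time: 2.82
eef_pos: [470.1, 14.0, 68.0]
ee_rot: [0.566, 0.824, 0.0, 0.0]
force: [0.4, 0.1, 0.4]
grip_width: 0.4
gripper_force: 0.0
```

Request:
servo_tool:
  series:
    - [0,0,0.001,0,1]
    - [0,0,0.001,0,1]
    - [0,0,0.001,0,1]
    - [0,0,0,0,1]
    - [0,0,0,0,1]

```text
time: 3.23
eef_pos: [469.6, 14.1, 64.5]
ee_rot: [0.566, 0.824, -0.0, -0.0]
force: [-0.2, -0.9, 0.1]
grip_width: 0.3
gripper_force: 0.0
```

Request:
servo_tool:
  series:
    - [0,0,0.001,0,1]
    - [0,0,0.001,0,1]
    - [0,0,0.001,0,1]
    - [0,0,0,0,1]

```text
time: 3.57
eef_pos: [469.4, 14.1, 61.2]
ee_rot: [0.567, 0.824, -0.0, -0.0]
force: [-0.4, -0.5, -0.0]
grip_width: 0.6
gripper_force: 0.0
```

Request:
servo_tool:
  series:
    - [0,0,0.001,0,1]
    - [0,0,0.0005,0,1]
    - [0,0,0,0,1]
    - [0,0,0,0,1]

```text
time: 3.9
eef_pos: [469.6, 14.1, 60.0]
ee_rot: [0.567, 0.824, 0.0, -0.0]
force: [0.7, -0.8, 0.6]
grip_width: 0.5
gripper_force: 0.0
```

Request:
servo_tool:
  series:
    - [0,0,0.0005,0,1]
    - [0,0,0.0005,0,1]

```text
time: 4.07
eef_pos: [469.7, 14.1, 59.0]
ee_rot: [0.567, 0.824, 0.0, 0.0]
force: [-0.6, -0.0, -0.9]
grip_width: 0.7
gripper_force: 0.0
```

Request:
servo_tool:
  series:
    - [0,0,0.0005,0,1]
    - [0,0,0.0005,0,1]

```text
time: 4.23
eef_pos: [469.6, 14.1, 58.0]
ee_rot: [0.567, 0.824, -0.0, 0.0]
force: [-0.1, -0.3, -0.2]
grip_width: 0.4
gripper_force: 0.0
```

Run:
```python
from h import *
s=state();print(s['eef_pos'],s['force'])
grab('scene','scene2'); b=cv2.imread('pics/scene2.png')[145:215,280:390]
cv2.imwrite('pics/crop3.png',cv2.resize(b,None,fx=7,fy=7,interpolation=cv2.INTER_CUBIC))
```

```text
[469.59062061  14.07698629  57.96376377] [-0.10259443 -0.33204095 -0.19253827]
```

View pics/crop3.png

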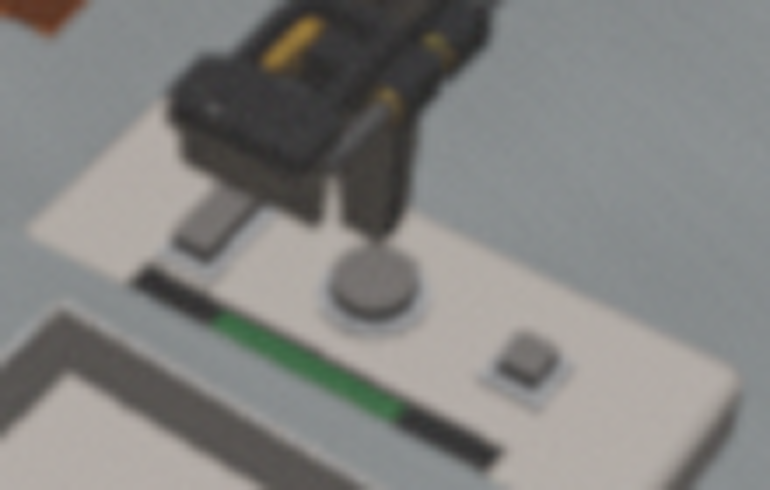

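The crop shows the fingertip end at (375,238), which is full-frame (333.5,179). The key top is at (333,185) and still looks up. So the tip is not yet on the key, and I'll quantify the gap.

Run:
```python
from h import *
g=pickle.load(open('scene2.pkl','rb')); f=pickle.load(open('scene1.pkl','rb'))
print(abs(g['view']-np.array(f['view'])).max())
for z in(58,64,75,85,95): print(z,proj(g,[[469.6,14.1,z],[449.6,6.5,z]]).round(1).tolist())
from scipy.spatial.transform import Rotation
t=grab('top','top2'); b=t['pixels'][180:270,280:410,::-1]
cv2.imwrite('pics/crop4.png',cv2.resize(b,None,fx=6,fy=6,interpolation=cv2.INTER_CUBIC))
print(proj(t,[[469.6,14.1,z] for z in(58,80)]))
```

```text
0.0
58 [[333.0, 185.1], [337.1, 180.7]]
64 [[333.1, 183.7], [337.2, 179.3]]
75 [[333.2, 181.2], [337.3, 176.8]]
85 [[333.2, 178.8], [337.4, 174.4]]
95 [[333.3, 176.4], [337.5, 172.0]]
[[342.18653984 223.29293   ]
 [342.32765478 222.7410849 ]]
```

View pics/crop4.png

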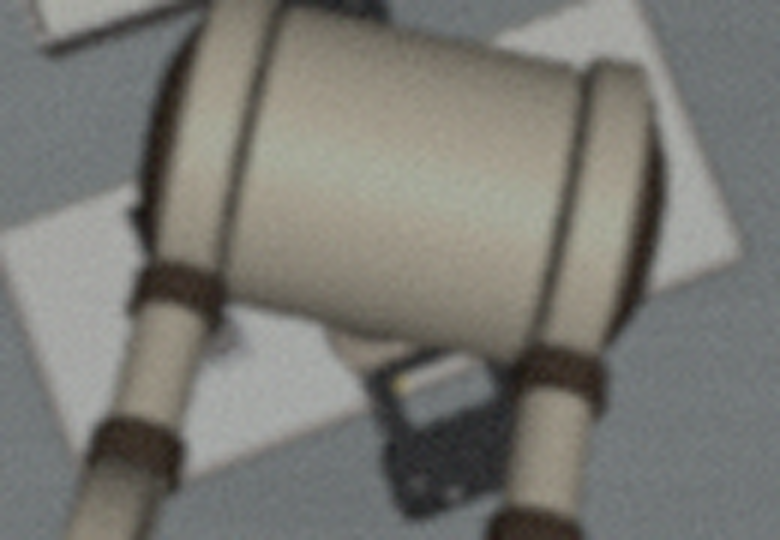

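The arm hides the keys in the top view, so it's no use here. In the scene view the tip looks about 20 mm too high, or it's shifted toward -x. I'll check with the wrist camera.

Run:
```python
from h import *
w=pickle.load(open('wrist1.pkl','rb')); print('w1 tcp',proj(w,[[468.6,14.3,118.3],[468.6,14.3,138.3]]).round(1).tolist())
w=grab('wrist','wrist2'); s=state(); p=s['eef_pos']
print('tcp, +20',proj(w,[p,p+[0,0,20],[468.5,14.3,64],[441.9,84.5,64]]).round(1).tolist())
a=w['pixels'][80:330,200:440,::-1]; b=pickle.load(open('scene2.pkl','rb'))['pixels'][130:205,310:360,::-1]
a=cv2.resize(a,(480,500)); b=cv2.resize(b,(320,480),interpolation=cv2.INTER_CUBIC); b=cv2.copyMakeBorder(b,0,20,0,0,0)
cv2.imwrite('pics/crop5.png',np.hstack([a,b]))
```

```text
w1 tcp [[320.0, 227.7], [320.0, 239.2]]
tcp, +20 [[320.1, 227.8], [320.2, 239.3], [318.7, 230.3], [319.2, 110.1]]
```

View pics/crop5.png

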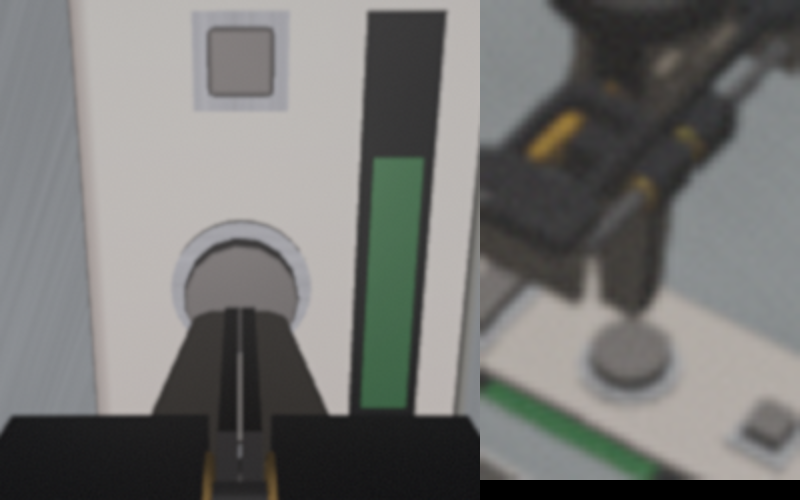

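The wrist crop shows the tip at full-frame (320,234) over the power cap centred at (320,227). So it is laterally right but the fingers end about 20 mm above the reported TCP. Before going lower, I'll check clearance from the gripper body to the tub rim.

Run:
```python
from h import *
f=pickle.load(open('top1.pkl','rb')); c,s=np.cos(.362),np.sin(.362); k=np.array([468.5,14.3])
for n,uv,z in(('tubFL',(288,187),120),('tubFR',(347,168),120),('bottle',(235,201),140)):
    d=ray(f,uv,z)[:2]-k; print(n,'from power key, scale axes',(c*d[0]+s*d[1]).round(),(-s*d[0]+c*d[1]).round())
```

```text
tubFL from power key, scale axes 126.0 90.0
tubFR from power key, scale axes 117.0 -58.0
bottle from power key, scale axes 136.0 216.0
```

The tub is at least 117 mm from the key and the body reaches 94 mm, so it is clear. I'll carry on down until contact.

Request:
servo_tool:
  series:
    - [0,0,0.001,0,1]
    - [0,0,0.001,0,1]
    - [0,0,0.001,0,1]
    - [0,0,0.001,0,1]
    - [0,0,0.001,0,1]
    - [0,0,0.001,0,1]

```text
time: 4.88
eef_pos: [469.6, 14.1, 51.9]
ee_rot: [0.567, 0.824, -0.0, -0.0]
force: [0.4, -0.0, -1.0]
grip_width: 0.2
gripper_force: 0.0
```

Request:
servo_tool:
  series:
    - [0,0,0.001,0,1]
    - [0,0,0.001,0,1]
    - [0,0,0.001,0,1]
    - [0,0,0.001,0,1]

```text
time: 5.22
eef_pos: [469.6, 14.1, 47.9]
ee_rot: [0.567, 0.824, -0.0, 0.0]
force: [-0.8, -0.1, 0.1]
grip_width: 0.7
gripper_force: 0.0
```

Request:
servo_tool:
  series:
    - [0,0,0.001,0,1]
    - [0,0,0.001,0,1]
    - [0,0,0.001,0,1]

```text
time: 5.47
eef_pos: [469.6, 14.1, 44.9]
ee_rot: [0.567, 0.824, -0.0, 0.0]
force: [-0.0, 0.5, -0.0]
grip_width: 0.3
gripper_force: 0.0
```

Request:
servo_tool:
  series:
    - [0,0,0.001,0,1]
    - [0,0,0.001,0,1]

```text
time: 5.63
eef_pos: [469.6, 14.1, 42.9]
ee_rot: [0.567, 0.824, 0.0, 0.0]
force: [1.2, -0.1, -0.9]
grip_width: 0.5
gripper_force: 0.0
```

Request:
servo_tool:
  series:
    - [0,0,0.001,0,1]
    - [0,0,0.001,0,1]

```text
time: 5.8
eef_pos: [469.6, 14.1, 40.9]
ee_rot: [0.567, 0.824, 0.0, -0.0]
force: [0.4, 0.3, -0.6]
grip_width: 0.4
gripper_force: 0.0
```

Request:
servo_tool:
  series:
    - [0,0,0.001,0,1]
    - [0,0,0.001,0,1]

```text
time: 5.97
eef_pos: [469.6, 14.1, 38.9]
ee_rot: [0.567, 0.824, 0.0, 0.0]
force: [0.0, 0.4, -0.2]
grip_width: 0.4
gripper_force: 0.0
```

Request:
servo_tool:
  series:
    - [0,0,0.001,0,1]
    - [0,0,0.001,0,1]

```text
time: 6.13
eef_pos: [469.6, 14.1, 36.9]
ee_rot: [0.567, 0.824, 0.0, 0.0]
force: [0.0, 0.7, 0.4]
grip_width: 0.4
gripper_force: 0.0
```

Run:
```python
from h import *
s=state();print(s['eef_pos'],s['force'])
w=grab('wrist','wrist3'); b=grab('scene','scene3')['pixels'][130:205,310:360,::-1]
print(proj(w,[[468.5,14.3,64]]))
a=w['pixels'][80:330,200:440,::-1]
a=cv2.resize(a,(480,500)); b=cv2.resize(b,(320,480),interpolation=cv2.INTER_CUBIC); b=cv2.copyMakeBorder(b,0,20,0,0,0)
cv2.imwrite('pics/crop6.png',np.hstack([a,b]))
```

```text
[469.61355361  14.07681875  36.9293609 ] [0.01041332 0.66376848 0.38042451]
[[318.56071196 243.00974909]]
```

View pics/crop6.png

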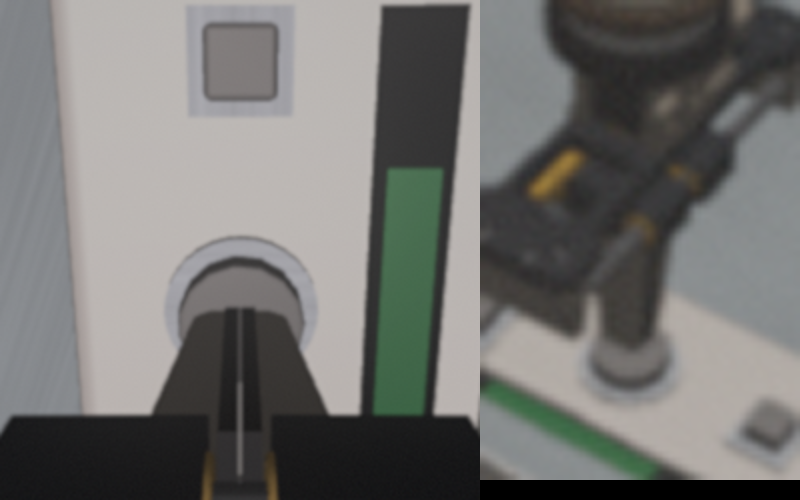

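The wrist crop shows the tip at full-frame (320,234) over the cap, and the scene crop shows it at about (333,184), right at the cap's top. Contact should be imminent.

Request:
servo_tool:
  series:
    - [0,0,0.0005,0,1]
    - [0,0,0.0005,0,1]

```text
time: 6.4
eef_pos: [469.6, 14.1, 36.0]
ee_rot: [0.567, 0.824, 0.0, 0.0]
force: [0.6, 0.3, 0.5]
grip_width: 0.6
gripper_force: 0.0
```

Request:
servo_tool:
  series:
    - [0,0,0.0005,0,1]
    - [0,0,0.0005,0,1]

```text
time: 6.57
eef_pos: [469.6, 14.1, 35.0]
ee_rot: [0.567, 0.824, 0.0, 0.0]
force: [0.1, 0.2, -0.0]
grip_width: 0.4
gripper_force: 0.0
```

Request:
servo_tool:
  series:
    - [0,0,0.0005,0,1]
    - [0,0,0.0005,0,1]

```text
time: 6.73
eef_pos: [469.6, 14.1, 34.0]
ee_rot: [0.567, 0.824, -0.0, -0.0]
force: [0.2, -0.2, -0.1]
grip_width: 0.6
gripper_force: 0.0
```

Request:
servo_tool:
  series:
    - [0,0,0.0005,0,1]
    - [0,0,0.0005,0,1]

```text
time: 6.9
eef_pos: [469.6, 14.1, 33.0]
ee_rot: [0.567, 0.824, 0.0, 0.0]
force: [-0.4, 0.0, 1.1]
grip_width: 0.6
gripper_force: 0.0
```

Request:
servo_tool:
  series:
    - [0,0,0.0005,0,1]
    - [0,0,0.0005,0,1]

```text
time: 7.07
eef_pos: [469.6, 14.1, 31.9]
ee_rot: [0.567, 0.824, 0.0, -0.0]
force: [-0.0, -0.1, 0.1]
grip_width: 0.6
gripper_force: 0.0
```

Run:
```python
from h import *
s=state();print(s['eef_pos'],s['force'],s['moment'],s['joint_torque'])
g=grab('scene','scene4');w=grab('wrist','wrist4')
a=pickle.load(open('scene3.pkl','rb'))['pixels']; a0=pickle.load(open('scene2.pkl','rb'))['pixels']
# finger column profile: darkness down u=333..334
for n,p in(('2',a0),('3',a),('4',g['pixels'])): print(n,p[172:196,331:336].mean((1,2)).round().astype(int).tolist())
```

```text
[469.58559592  14.06187333  31.94438111] [-0.01787037 -0.11369752  0.13112981] [-0.01315966  0.00249433 -0.05420547] [ 5.64478833e-04 -3.01620698e+01 -2.76527470e+01  4.79144894e-02
  6.92053023e-02 -2.62408088e-05]
2 [62, 62, 61, 62, 62, 64, 88, 115, 118, 113, 113, 114, 114, 114, 116, 113, 103, 79, 89, 131, 141, 155, 169, 172]
3 [61, 62, 62, 62, 62, 62, 61, 62, 62, 61, 62, 70, 91, 109, 115, 113, 103, 79, 89, 130, 141, 155, 168, 173]
4 [63, 62, 62, 62, 61, 62, 62, 62, 61, 61, 62, 61, 69, 87, 108, 113, 103, 78, 90, 131, 141, 155, 168, 173]
```

The key's edge profile hasn't moved, so it is still up. The tip edge moves 0.24 px/mm and needs about 1.5 px more, so I'll continue.

Request:
servo_tool:
  series:
    - [0,0,0.0005,0,1]
    - [0,0,0.0005,0,1]

```text
time: 7.33
eef_pos: [469.6, 14.1, 31.0]
ee_rot: [0.567, 0.824, 0.0, 0.0]
force: [0.6, -0.3, -0.7]
grip_width: 0.5
gripper_force: 0.0
```

Request:
servo_tool:
  series:
    - [0,0,0.0005,0,1]
    - [0,0,0.0005,0,1]

```text
time: 7.5
eef_pos: [469.6, 14.1, 30.0]
ee_rot: [0.567, 0.824, -0.0, 0.0]
force: [0.7, -0.0, -0.0]
grip_width: 0.4
gripper_force: 0.0
```

Request:
servo_tool:
  series:
    - [0,0,0.0005,0,1]
    - [0,0,0.0005,0,1]

```text
time: 7.67
eef_pos: [469.6, 14.1, 29.1]
ee_rot: [0.567, 0.824, -0.0, -0.0]
force: [-1.7, 0.5, 2.7]
grip_width: 0.6
gripper_force: 1.4
```

Request:
servo_tool:
  series:
    - [0,0,0.0005,0,1]
    - [0,0,0.0005,0,1]

```text
time: 7.83
eef_pos: [469.6, 14.1, 28.2]
ee_rot: [0.566, 0.824, -0.0, -0.0]
force: [-2.0, -0.2, 2.5]
grip_width: 0.7
gripper_force: 1.5
```

Contact came at TCP z≈29.5 with about 3 N, so the key is moving. The bottom should be near 24.5.

Request:
servo_tool:
  series:
    - [0,0,0.0005,0,1]
    - [0,0,0.0005,0,1]
    - [0,0,0.0005,0,1]
    - [0,0,0.0005,0,1]

```text
time: 8.17
eef_pos: [469.6, 14.1, 26.0]
ee_rot: [0.567, 0.824, 0.0, 0.0]
force: [-1.4, 1.4, 3.2]
grip_width: 0.4
gripper_force: 1.4
```

Request:
servo_tool:
  series:
    - [0,0,0.0005,0,1]
    - [0,0,0.0005,0,1]

```text
time: 8.33
eef_pos: [469.6, 14.1, 24.9]
ee_rot: [0.567, 0.824, -0.0, -0.0]
force: [-1.8, 0.1, 3.5]
grip_width: 0.5
gripper_force: 1.4
```

Request:
servo_tool:
  series:
    - [0,0,0.0005,0,1]

```text
time: 8.42
eef_pos: [469.6, 14.1, 24.4]
ee_rot: [0.567, 0.824, 0.0, -0.0]
force: [-0.6, -0.1, 3.7]
grip_width: 0.4
gripper_force: 1.4
```

Request:
servo_tool:
  series:
    - [0,0,0.0003,0,1]
    - [0,0,0,0,1]

```text
time: 8.58
eef_pos: [469.6, 14.1, 24.2]
ee_rot: [0.567, 0.824, -0.0, -0.0]
force: [-1.4, -0.1, 3.4]
grip_width: 0.4
gripper_force: 1.8
```

Request:
servo_tool:
  series:
    - [0,0,0.0003,0,1]
    - [0,0,0,0,1]

```text
time: 8.75
eef_pos: [469.6, 14.1, 24.2]
ee_rot: [0.567, 0.824, -0.0, -0.0]
force: [-2.6, -0.9, 5.2]
grip_width: 0.5
gripper_force: 3.0
```

Request:
servo_tool:
  series:
    - [0,0,0.0003,0,1]
    - [0,0,0,0,1]

```text
time: 8.92
eef_pos: [469.6, 14.1, 24.2]
ee_rot: [0.566, 0.824, -0.0, -0.0]
force: [-3.2, 0.6, 7.8]
grip_width: 0.6
gripper_force: 4.1
```

Request:
servo_tool:
  series:
    - [0,0,0.0003,0,1]
    - [0,0,0,0,1]

```text
time: 9.08
eef_pos: [469.6, 14.1, 24.1]
ee_rot: [0.566, 0.824, -0.0, -0.0]
force: [-5.0, -0.0, 10.3]
grip_width: 0.9
gripper_force: 5.2
```

The power key is bottomed at 10 N. I'll rise straight up and check it.

Request:
servo_tool:
  series:
    - [0,0,-0.002,0,1]
    - [0,0,-0.005,0,1]
    - [0,0,-0.01,0,1]
    - [0,0,-0.014,0,1]
    - [-0.025,0,0,0,1]
    - [-0.025,0,0,0,1]
    - [-0.025,0,0,0,1]
    - [0,0,0,0,1]

```text
time: 9.75
eef_pos: [498.7, -59.7, 55.8]
ee_rot: [0.568, 0.823, -0.0, 0.002]
force: [-0.3, -0.0, 0.0]
grip_width: 0.6
gripper_force: 0.0
```

Run:
```python
from h import *
from scipy.spatial.transform import Rotation
s=state(); M=Rotation.from_quat(s['ee_rot']).as_matrix()
print(s['eef_pos'],s['force'],(M.T@(np.array([495.1,-55.8,30])-s['eef_pos'])).round(1))
w=grab('wrist','wrist5');g=grab('scene','scene5')
print(g['pixels'][172:196,331:336].mean((1,2)).round().astype(int).tolist())
print(proj(w,[[468.5,14.3,59],[468.5,14.3,64],[441.9,84.5,64],[495.1,-55.8,64]]).round(1).tolist())
a=cv2.resize(w['pixels'][40:340,200:440,::-1],(400,500)); b=g['pixels'][150:205,300:365,::-1]
b=cv2.copyMakeBorder(cv2.resize(b,(390,330),interpolation=cv2.INTER_CUBIC),0,170,0,0,0)
cv2.imwrite('pics/crop7.png',np.hstack([a,b]))
```

```text
[498.6830844  -59.69748344  55.75744451] [-0.281108   -0.04562732  0.02246955] [ 5.  -2.  25.7]
[153, 164, 171, 172, 172, 172, 173, 171, 161, 134, 116, 114, 114, 114, 115, 115, 115, 105, 100, 129, 141, 155, 169, 173]
[[316.8, 102.6], [316.8, 102.5], [316.6, -53.8], [317.0, 225.1]]
```

View pics/crop7.png

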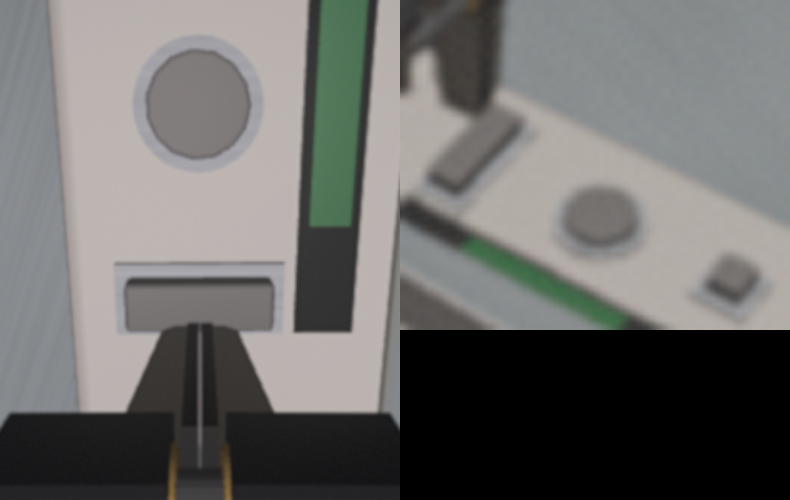

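The wrist crop shows the power cap low and centred in its bezel at (198,104), with no side wall visible any more, and the scene crop agrees, so it stayed down. The tip is over the bar. I'll correct the offset and go down.

Request:
servo_tool:
  series:
    - [0,0,0,0,1]
    - [0,0,0,0,1]

```text
time: 10.02
eef_pos: [496.0, -55.0, 54.3]
ee_rot: [0.566, 0.824, 0.0, -0.0]
force: [0.5, -0.5, 0.5]
grip_width: 0.5
gripper_force: 0.0
```

Request:
servo_tool:
  series:
    - [0,0,0.008,0,1]
    - [0,0,0.007,0,1]
    - [0,0,0.005,0,1]
    - [0,0,0.002,0,1]
    - [0,0,0.001,0,1]
    - [0,0,0,0,1]

```text
time: 10.52
eef_pos: [496.2, -55.8, 30.9]
ee_rot: [0.566, 0.824, -0.0, -0.0]
force: [0.6, 0.2, 0.3]
grip_width: 0.6
gripper_force: 0.0
```

Request:
servo_tool:
  series:
    - [0,0,0.0005,0,1]
    - [0,0,0.0005,0,1]
    - [0,0,0.0005,0,1]
    - [0,0,0.0005,0,1]

```text
time: 10.85
eef_pos: [496.6, -56.0, 29.5]
ee_rot: [0.567, 0.824, 0.0, 0.0]
force: [0.4, 0.5, -0.3]
grip_width: 0.5
gripper_force: 0.0
```

Request:
servo_tool:
  series:
    - [0,0,0.0005,0,1]
    - [0,0,0.0005,0,1]
    - [0,0,0.0005,0,1]
    - [0,0,0.0005,0,1]

```text
time: 11.18
eef_pos: [496.6, -56.0, 27.5]
ee_rot: [0.567, 0.824, 0.0, 0.0]
force: [-0.8, -0.7, 2.8]
grip_width: 0.6
gripper_force: 1.3
```

Request:
servo_tool:
  series:
    - [0,0,0.0005,0,1]
    - [0,0,0.0005,0,1]
    - [0,0,0.0005,0,1]
    - [0,0,0.0005,0,1]

```text
time: 11.52
eef_pos: [496.6, -56.0, 25.5]
ee_rot: [0.567, 0.824, 0.0, 0.0]
force: [-1.4, 0.4, 3.5]
grip_width: 0.3
gripper_force: 2.0
```

Request:
servo_tool:
  series:
    - [0,0,0.0005,0,1]
    - [0,0,0.0005,0,1]
    - [0,0,0.0003,0,1]
    - [0,0,0,0,1]

```text
time: 11.85
eef_pos: [496.6, -56.0, 24.3]
ee_rot: [0.567, 0.824, 0.0, 0.0]
force: [-1.0, 0.2, 6.6]
grip_width: 0.0
gripper_force: 2.8
```

Request:
servo_tool:
  series:
    - [0,0,0.0003,0,1]
    - [0,0,0.0003,0,1]
    - [0,0,0,0,1]

```text
time: 12.1
eef_pos: [496.6, -56.0, 24.2]
ee_rot: [0.566, 0.824, -0.0, 0.0]
force: [-3.3, 1.4, 9.7]
grip_width: 0.3
gripper_force: 4.9
```

Fully down at 9.7 N, with z stopped at 24.2. I'll hold about 1.3 s, then rise and withdraw.

Request:
servo_tool:
  series:
    - [0,0,0,0,1]
    - [0,0,0,0,1]
    - [0,0,0,0,1]
    - [0,0,0,0,1]
    - [0,0,0,0,1]
    - [0,0,0,0,1]
    - [0,0,0,0,1]
    - [0,0,0,0,1]

```text
time: 12.77
eef_pos: [496.7, -56.1, 24.2]
ee_rot: [0.566, 0.824, -0.0, 0.0]
force: [-3.1, -0.2, 9.9]
grip_width: 0.1
gripper_force: 4.9
```

Request:
servo_tool:
  series:
    - [0,0,0,0,1]
    - [0,0,0,0,1]
    - [0,0,0,0,1]
    - [0,0,0,0,1]
    - [0,0,0,0,1]
    - [0,0,0,0,1]
    - [0,0,0,0,1]
    - [0,0,0,0,1]

```text
time: 13.43
eef_pos: [496.6, -56.0, 24.2]
ee_rot: [0.566, 0.824, -0.0, 0.0]
force: [-3.2, -0.2, 9.7]
grip_width: 0.3
gripper_force: 4.9
```

Request:
servo_tool:
  series:
    - [0,0,-0.002,0,1]
    - [0,0,-0.005,0,1]
    - [0,0,-0.01,0,1]
    - [0,0,-0.02,0,1]
    - [0,0,-0.03,0,1]
    - [0,0,-0.03,0,1]
    - [0,0,-0.03,0,1]
    - [0,0,-0.02,0,1]

```text
time: 14.1
eef_pos: [497.2, -56.1, 173.8]
ee_rot: [0.566, 0.824, 0.0, 0.002]
force: [0.9, -0.2, -0.1]
grip_width: 0.5
gripper_force: 0.0
```

Request:
servo_tool:
  series:
    - [0,-0.02,0,0,1]
    - [0,-0.03,0,0,1]
    - [0,-0.03,0,0,1]
    - [0,-0.02,0,0,1]
    - [0,0,0,0,1]
    - [0,0,0,0,1]
    - [0,0,0,0,1]
    - [0,0,0,0,1]

```text
time: 14.77
eef_pos: [403.7, -91.5, 170.5]
ee_rot: [0.566, 0.824, 0.0, 0.0]
force: [0.1, 0.4, -0.5]
grip_width: 0.7
gripper_force: 0.0
```

Run:
```python
from h import *
a=pickle.load(open('scene1.pkl','rb'))['pixels'].astype(int); b=grab('scene','scene6')['pixels'].astype(int); c=pickle.load(open('scene5.pkl','rb'))['pixels'].astype(int)
s=state(); print(s['time'],s['eef_pos'],s['force'],abs(s['qvel']).max())
f=pickle.load(open('scene1.pkl','rb'))
for n,(u,v,h,k) in {'square':(355,196,8,8),'power':(333,186,9,9),'bar':(312,175,12,12),'tub':(298,222,42,35),'jar':(407,223,12,14),'bottle':(376,255,16,24),'forceps':(256,180,15,18)}.items():
    sl=np.s_[v-k:v+k,u-h:u+h]; print(n,'diff vs start mean/max',abs(b[sl]-a[sl]).mean().round(1),cv2.blur(abs(b[sl]-a[sl]).mean(2),(3,3)).max().round())
print(b[172:196,331:336].mean((1,2)).round().astype(int).tolist())
```

```text
14.8167 [403.66203859 -91.45778582 170.47266389] [ 0.5155297   0.21549047 -0.50496167] 0.002744551417392764
square diff vs start mean/max 3.9 5.0
power diff vs start mean/max 7.8 25.0
bar diff vs start mean/max 3.7 5.0
tub diff vs start mean/max 3.7 19.0
jar diff vs start mean/max 3.5 5.0
bottle diff vs start mean/max 3.5 5.0
forceps diff vs start mean/max 3.6 5.0
[152, 162, 169, 171, 171, 171, 171, 170, 159, 133, 115, 112, 113, 114, 113, 115, 114, 104, 100, 127, 139, 154, 167, 172]
```

Only the power key differs from the start. The tub window's peak comes from overlapping the power key. The bar is back up.

```bash
python3 -c "from workcell import finish_job; print(finish_job())"
```

```text
the job is handed in; nothing more can be done
None
```

The job is handed in: the power key is fully down and stays down, the tare key was held fully down for about 1.3 s and came back up, the small square key, tub, jar, bottle and forceps look unmoved against the starting picture, and the hand is withdrawn.

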